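# Index the longest tube at the reader

### The arm

A 6-joint arm with a two-finger parallel gripper is mounted at the origin on a cart in front of the work surface, level with it; the furniture and walls round the work are solid. World frame = base frame: x ahead of the robot, y to its left, z up, the work surface at z = 0. Lengths are in m, angles in rad, forces in N, time in s.
With the tool pointing down it reaches from about 0.375 to 0.975 m from the base axis. Payload 3.8 kg.
Tool frame: the origin (TCP) lies midway between the tips of the shut fingers; the grasp point (between the pads) lies 19 mm behind it; z points along the fingers, y is the direction in which the jaws open and shut (so a half turn about z gives the same grasp; the last joint's range is limited). The gripper opens to 85 mm and grips with 20 to 120 N. Pads are 22 mm wide; open, the fingers measure 114 mm over their backs; the gripper's body (76 mm by 85 mm) begins 54 mm behind the grasp point. The pads swing forward as they close: fully open they stand 13 mm farther back than shut.
Start: joints at [1.066, 0.264, 1.604, -0, 1.274, -0.037], TCP at [0.304, 0.602, 0.231] pointing down, gripper open.
Joint ranges: [-2.63, 2.63], [-0.94, 2.18], [0.31, 2.57], [-1.31, 4.45], [0, 2.66], [-2.55, 2.55]. Speed limits (rad/s): [2.57, 2.57, 3.14, 3.14, 3.14, 3.14].

### API

Orientations are given as a rotation vector (axis times angle).
In Python, from workcell import bot gives the robot as it stands.
- The arm moves only by the shell command python3 -m inch 'ROWS' [FORCE]. ROWS is JSON, a list of rows, each an object of numbers: "dx", "dy", "dz": the shift along the tool's x, y, z in m; "ax", "ay", "az": the turn, a rotation vector about the tool's x, y, z in degrees; "fingers": the opening, from -1 (shut) to 1 (fully open). A call has 1 to 20 rows; each row is the pose to reach, as a shift and turn from the pose measured when the call began, along the tool's axes at that moment; what a row does not reach only later rows make up. A row lasts 1/8 s, in which the tool goes at most 62.5 mm and 10.7 degrees, less where a joint would pass 70% of its speed; a pose out of reach is approached as far as the arm can. A call with a gripper value outside its range is refused whole. The fingers move at their own pace and stop on an object; FORCE is the grip in N (left out, the last holds). Time passes only in rows, so rows that repeat a pose let the fingers close. It gives the time, the measured TCP pose, the force and the opening at its end, in the units of the state.
- bot.read_state(): the state, without advancing time (a new reading comes with each control period).
- bot.read_camera(name): name is "side" or "top" or "wrist"; returns (picture, depth): 384x512x3 uint8, blue, green, red; 384x512 float32, m along the optical axis (not along the pixel's ray), 0 where there is no reading.
- bot.get_calibration(name): a dict with "intrinsics" (3x3 intrinsics, pixels), "distortion" ([k1, k2, p1, p2, k3] as OpenCV has them; the pictures are not rectified), "view" (4x4, takes a point from world to camera coordinates). Camera axes: x right, y down, z forward; pixel columns grow to the right and rows downward; lengths in m; the calibration is good to about 2 mm. A picture is of the moment at which its call begins: read the wrist's pose just before it. get_calibration takes no time and is no camera call; for the wrist camera it gives the pose at the moment of the call.
- bot.finish_job(): hands the job in, once; it reports no verdict.
Trained networks look in the newest picture that a camera, given by its name, has taken for a name from the list of things; names that differ only in an ending like _2 or _b are one class to them, and where a whole thing is asked for, a point or a joint stands for the part that bears it (a point fixed in the world has none). Each returns a list of dicts, best first, with "p" (0 to 1); they miss things now and then, are a little off and sometimes report something else, mostly with a low value. They report only what shows in the picture. A call takes as long as a camera call.
- bot.masks_of(camera, thing): "region" (384x512 bool, what is visible of it) and "box" ([left, top, right, bottom] in pixels, round what is visible of it).
The state is a dict: "time": time; "q": joint angles; "joint_vel": joint speeds; "joint_torque": joint torques, N m; "tool_pos": TCP position; "tcp_rot": TCP orientation; "wrist_force": force on the tool from outside, world axes, zero at the start; "torque": the same for the moment, N m; "width": opening from 0.0 (shut) to 1.0 (fully open).
Only numpy, scipy, OpenCV 4.12 (cv2) and the standard library are available. Lean on these libraries where they do the work, as an engineer would, in place of code of your own. Each camera call takes 0.05 s, during which the arm holds its last target. There are 200 camera calls.

### The job

Take the longest of the four capped sample tubes out of the white rack and stand it fully down in the socket of the slide carriage while the carriage is still near its loading end; leave the other three tubes in the rack. Let go of the tube, grip the carriage by its square post and slide it along the rail until the spring ball clicks into its notch, which puts the tube in front of the reader. Finish while still holding the post, with the carriage resting in the notch.

Things in the scene. Friction and masses are not known exactly. Their poses are not given: they have to be found in the camera images.
- tube_a_mid (a point): capped round sample tube, 104 mm long, standing in a rack hole; body 13 mm in diameter with a round foot, 19 mm wide cap on its top 23 mm; point at half its length on its axis, its z along the tube to the cap. The longest one
- tube_b_mid (a point): capped round sample tube, 92 mm long, standing in a rack hole; body 13 mm in diameter with a round foot, 19 mm wide cap on its top 23 mm; point at half its length on its axis, its z along the tube to the cap
- tube_c_mid (a point): capped round sample tube, 92 mm long, standing in a rack hole; body 13 mm in diameter with a round foot, 19 mm wide cap on its top 23 mm; point at half its length on its axis, its z along the tube to the cap
- tube_d_mid (a point): capped round sample tube, 87 mm long, standing in a rack hole; body 13 mm in diameter with a round foot, 19 mm wide cap on its top 23 mm; point at half its length on its axis, its z along the tube to the cap
- rack: fixed white block, 220 (its x) x 56 x 48 mm high, origin at the centre of its underside; four upright holes in a row along its x at -75, -25, +25 and +75 mm, 15.5 mm wide, floors 8 mm above the bench; one tube in each, in any order
- rail: fixed slide rail, aluminium plate 70 mm (its x) x 340 mm (its y), origin at the centre of its underside on the bench; the carriage slides along its y, 200 mm of travel between the stops; the loading end is at -y, the carriage moves in +y to the reader, which stands on the +x side
- carriage: carriage on the rail, 50 mm wide (x) x 112 mm long (y), axes as the rail's; origin on bench level, at y = -100 mm of the rail when against the loading stop; starts within 30 mm of that stop and is near the loading end up to 50 mm from it. Slides with about 1.5 N of friction. Two upright ribs 12 mm apart on its +x side, level with the socket, have the notch between them
- socket_floor (a point): centre of the floor of the carriage's tube socket, a round 17 mm hole 37 mm deep with a 3 mm chamfer at its mouth, in a block 50 x 44 mm; the floor is 29 mm above the bench, 30 mm to +y of the carriage's origin; axes as the carriage's
- grip_post (a point): grip point of the upright square post on the carriage, 18 x 18 mm, faces square to the carriage's axes, 70 mm to -y of the socket; this point is on its axis 84 mm above the bench, 18 mm below its top; the post is free for 60 mm below its top
- reader: fixed white reader, 50 mm wide, 93 mm high, on the rail's +x side; origin on the bench, axes as the rail's. A spring ball in its -x face, at its y = 0, must ride over the carriage's first rib (about 5 N more resistance) from 12 to 6 mm before the notch, then pulls the carriage to it; notched when the socket's y here is 0, 100 to 160 mm from the loading stop. Beyond, the second rib resists

How it is judged:
By the outcome, as a careful person would: the job done as asked, in the order asked, and still so for the second after the job is handed in, while the arm keeps its last pose, push and grip.
It also fails if it takes over 64 s, if anything falls off the work surface, if the arm or the gripper's body presses on something with over 40 N, if the wrist force passes 120 N, or if a joint passes its speed limit or range.

## Working session

There is one attempt and no reset: what is moved stays moved. The work goes in short steps, Python scripts to look and compute and a shell command to move; the robot and the scene stay as the last step left them, time stands still between calls to the robot, and variables do not carry over. Pictures are saved under pics/ and viewed, about 8 in all and at most 12, crops included, and the job is handed in when it is done.

```bash
mkdir -p pics; ls; python3 - <<'E'
from workcell import bot
import cv2,numpy as np
ims=[]
for c in ["side","top"]:
    p,d=bot.read_camera(c); cv2.imwrite(f'pics/{c}0.png',p); np.save(f'{c}0.npy',d)
    k=bot.get_calibration(c); print(c,np.round(k['intrinsics'],1).tolist(),np.round(k['distortion'],4),np.round(k['view'],3).tolist())
    for t in ["tube_a_mid","rack","rail","carriage","socket_floor","grip_post","reader"]:
        for r in bot.masks_of(c,t)[:5]: print(c,t,round(r['p'],2),np.round(r['box']).tolist(),int(r['region'].sum()))
print(bot.read_state())
E
```

```text
pics
side [[378.0, 0.0, 254.5], [0.0, 378.0, 189.4], [0.0, 0.0, 1.0]] [-0.0735  0.      0.      0.      0.    ] [[0.999, 0.031, -0.011, -0.542], [0.006, -0.52, -0.854, 0.005], [-0.032, 0.854, -0.52, 1.002], [0.0, 0.0, 0.0, 1.0]]
side tube_a_mid 0.6 [265.0, 244.0, 270.0, 272.0] 209
side rack 0.64 [163.0, 262.0, 290.0, 306.0] 4701
side rail 0.8 [239.0, 145.0, 276.0, 222.0] 1801
side carriage 0.91 [243.0, 169.0, 268.0, 204.0] 813
side socket_floor 0.69 [244.0, 166.0, 270.0, 203.0] 792
side grip_post 0.7 [246.0, 168.0, 269.0, 205.0] 769
side reader 0.67 [273.0, 141.0, 300.0, 182.0] 889
top [[383.1, 0.0, 259.9], [0.0, 383.1, 197.1], [0.0, 0.0, 1.0]] [-0.0059  0.      0.      0.      0.    ] [[-0.006, -1.0, -0.006, -0.108], [-0.988, 0.006, -0.157, 0.565], [0.157, 0.005, -0.988, 0.866], [0.0, 0.0, 0.0, 1.0]]
top rack 0.94 [341.0, 177.0, 379.0, 270.0] 2334
top rail 0.91 [123.0, 184.0, 264.0, 220.0] 3878
top rail 0.63 [198.0, 190.0, 254.0, 212.0] 1096
top carriage 0.62 [198.0, 192.0, 252.0, 216.0] 1047
top carriage 0.32 [360.0, 249.0, 374.0, 259.0] 73
top socket_floor 0.97 [203.0, 192.0, 253.0, 215.0] 1035
top grip_post 0.73 [201.0, 192.0, 255.0, 220.0] 1026
top reader 0.68 [158.0, 150.0, 192.0, 188.0] 987
{'time': 0.8, 'q': array([ 1.06608088e+00,  2.63853981e-01,  1.60395672e+00, -1.20397653e-05,
        1.27371782e+00, -3.68939809e-02]), 'joint_vel': array([ 1.94515578e-04,  1.17518966e-04,  4.82434340e-05, -1.44824637e-03,
        1.06032895e-04, -3.12568637e-04]), 'joint_torque': array([-5.84837580e-04, -5.14989996e+01, -3.67690837e+01, -1.47053902e-04,
        4.67435111e-04, -7.41124325e-06]), 'tool_pos': array([0.30439371, 0.60248257, 0.23133418]), 'tcp_rot': array([7.28157463e-01, 3.05601270e+00, 9.22391310e-05]), 'wrist_force': array([-0.92422397,  0.32168711, -0.1362014 ]), 'torque': array([-0.01211813, -0.04044135,  0.05109354]), 'width': 1.0006279817470822}
```

View pics/top0.png

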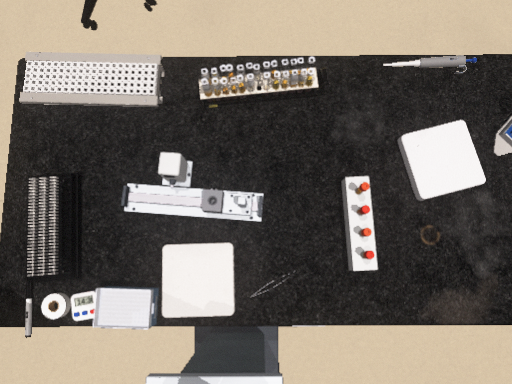

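View pics/side0.png

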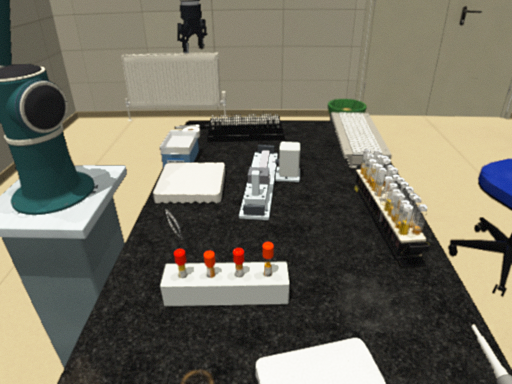

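The top view shows the rack at (361,222) with red caps at (364,187), (364,210), (366,232) and (369,255). The rail runs from (124,197) to (263,207) with the reader at (174,167), and the carriage has its socket at (212,201) and post at (241,201). In the side view, the cap at (268,246) stands highest.

```bash
cat > h.py <<'E'
from workcell import bot
import cv2,numpy as np
from scipy.spatial.transform import Rotation as R
def cast(k,uv,z=None,d=None):
    """pixel -> world, on plane z or at depth d"""
    n=cv2.undistortPoints(np.array([[uv]],float),k['intrinsics'],np.array(k['distortion'],float))[0,0]
    V=np.array(k['view']);Rt=V[:3,:3].T;c=-Rt@V[:3,3];r=Rt@np.array([n[0],n[1],1])
    return c+r*(d if d is not None else (z-c[2])/r[2])
def cloud(k,d,m):
    return np.array([cast(k,(u,v),d=d[v,u]) for v,u in zip(*np.nonzero(m&(d>0)))])
def red(p):
    h=cv2.cvtColor(p,cv2.COLOR_BGR2HSV); return ((h[...,0]<10)|(h[...,0]>170))&(h[...,1]>150)&(h[...,2]>90)
def totool(p):
    """world target of TCP -> shift in tool axes"""
    s=bot.read_state(); return R.from_rotvec(s['tcp_rot']).inv().apply(np.array(p)-s['tool_pos'])
E
python3 - <<'E'
from h import *
for c in ["top","side"]:
    p=cv2.imread(f'pics/{c}0.png');d=np.load(f'{c}0.npy');k=bot.get_calibration(c)
    n,l,st,ce=cv2.connectedComponentsWithStats(red(p).astype(np.uint8))
    for i in range(1,n):
        if st[i,4]>15:
            P=cloud(k,d,l==i); print(c,ce[i].round(1),st[i].tolist(),P.mean(0).round(3),'zmax',np.percentile(P[:,2],[50,90,98]).round(3))
k=bot.get_calibration('top');d=np.load('top0.npy')
bot.read_camera('top')
for t in ["rack","rail","reader","socket_floor"]:
    m=bot.masks_of('top',t)[0]['region']
    P=cloud(k,d,m);print(t,np.percentile(P[:,2],[5,25,50,75,95]).round(3))
    if t=="rack":P=P[abs(P[:,2]-.048)<.006]
    if t=="rail":P=P[P[:,2]>.003]
    if t=="reader":P=P[P[:,2]>.085]
    r=cv2.minAreaRect((P[:,:2]*1000).astype(np.float32));print(r,cv2.boxPoints(r).round().tolist())
    if t=="socket_floor":
        for a,b in((.06,.07),(.09,.11)):
            Q=P[(P[:,2]>a)&(P[:,2]<b)]; print(a,len(Q),Q.mean(0).round(4) if len(Q) else '', cv2.minAreaRect((Q[:,:2]*1000).astype(np.float32)) if len(Q)>3 else '')
E
python3 -c "
import cv2
p=cv2.imread('pics/top0.png')[130:240,110:280];cv2.imwrite('pics/c1.png',cv2.resize(p,None,fx=4.5,fy=4.5,interpolation=cv2.INTER_CUBIC))"
```

```text
top [363.9 186.5] [360, 183, 10, 8, 56] [ 0.576 -0.342  0.109] zmax [0.111 0.113 0.115]
top [364.1 209.4] [359, 206, 11, 8, 60] [ 0.526 -0.343  0.097] zmax [0.099 0.101 0.102]
top [365.9 231.8] [362, 228, 9, 8, 58] [ 0.477 -0.345  0.094] zmax [0.094 0.097 0.098]
top [368.6 254.3] [364, 251, 10, 8, 62] [ 0.428 -0.348  0.098] zmax [0.099 0.102 0.103]
side [267.5 249.9] [262, 241, 12, 18, 181] [ 0.576 -0.325  0.085] zmax [0.101 0.112 0.112]
side [238.  255.2] [232, 247, 13, 18, 179] [ 0.525 -0.335  0.08 ] zmax [0.092 0.099 0.1  ]
side [179.5 256.1] [173, 248, 13, 18, 176] [ 0.423 -0.339  0.079] zmax [0.092 0.099 0.1  ]
side [208.9 257.9] [203, 250, 12, 17, 166] [ 0.474 -0.338  0.076] zmax [0.086 0.094 0.095]
rack [0.013 0.046 0.048 0.049 0.051]
((502.2831115722656, -345.7456970214844), (220.9397430419922, 57.077613830566406), 2.56691837310791) [[391.0, -322.0], [393.0, -379.0], [614.0, -369.0], [611.0, -312.0]]
rail [0.008 0.01  0.017 0.04  0.067]
((558.2938842773438, 53.95106506347656), (338.6078796386719, 70.57574462890625), 85.25019073486328) [[509.0, -112.0], [579.0, -118.0], [607.0, 220.0], [537.0, 226.0]]
reader [0.005 0.014 0.082 0.093 0.095]
((635.500244140625, 97.1396484375), (50.102378845214844, 55.12704086303711), 84.34635925292969) [[606.0, 75.0], [660.0, 69.0], [665.0, 119.0], [611.0, 125.0]]
socket_floor [0.03  0.042 0.044 0.066 0.1  ]
((557.62451171875, -30.394481658935547), (121.21522521972656, 63.487159729003906), 85.04718017578125) [[521.0, -88.0], [584.0, -94.0], [594.0, 27.0], [531.0, 33.0]]
0.06 373 [5.536e-01 2.000e-04 6.590e-02] ((553.0845947265625, -26.9866943359375), (99.9858169555664, 49.58198165893555), 88.67924499511719)
0.09 70 [ 0.5474 -0.0693  0.1006] ((547.3325805664062, -69.08198547363281), (17.957460403442383, 16.98001480102539), 88.50322723388672)
```

View pics/c1.png

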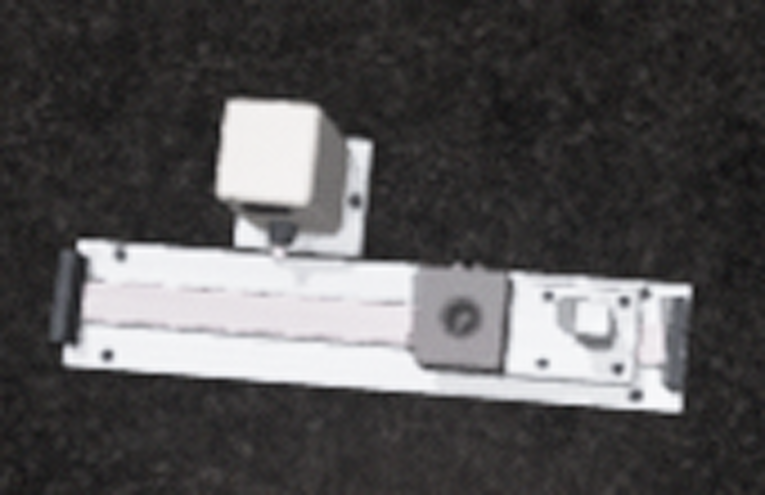

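```bash
python3 - <<'E'
from h import *
s=bot.read_state();R0=R.from_rotvec(s['tcp_rot']);print(R0.as_matrix().round(3).tolist())
ty=np.radians(-87.43); y=np.array([np.cos(ty),np.sin(ty),0]);z=np.array([0,0,-1.]);x=np.cross(y,z)
print((R0.inv()*R.from_matrix(np.c_[x,y,z])).as_rotvec(degrees=True), totool([.577,-.342,.22]))
V=np.array(bot.get_calibration('wrist')['view']);c=-V[:3,:3].T@V[:3,3]
print('cam in tool',R0.inv().apply(c-s['tool_pos']),'dir',R0.inv().apply(V[2,:3]),bot.get_calibration('wrist')['intrinsics'])
E
```

```text
[[-0.893, 0.451, 0.0], [0.451, 0.893, 0.0], [-0.0, 0.0, -1.0]]
[ 3.61822282e-04 -7.10951299e-04  1.50629836e+02] [-0.66920463 -0.72010845  0.01129443]
cam in tool [ 7.12605760e-02 -7.54922548e-06 -1.42215224e-01] dir [-2.77325656e-01 -6.38877166e-05  9.60775976e-01] [[317.90549982   0.         256.88509172]
 [  0.         317.90549982 188.22851935]
 [  0.           0.           1.        ]]
```

```bash
python3 -m inch '[{"dx":-0.669,"dy":-0.720,"dz":0.011,"az":150.6},{"dx":-0.669,"dy":-0.720,"dz":0.011,"az":150.6},{"dx":-0.669,"dy":-0.720,"dz":0.011,"az":150.6},{"dx":-0.669,"dy":-0.720,"dz":0.011,"az":150.6},{"dx":-0.669,"dy":-0.720,"dz":0.011,"az":150.6},{"dx":-0.669,"dy":-0.720,"dz":0.011,"az":150.6},{"dx":-0.669,"dy":-0.720,"dz":0.011,"az":150.6},{"dx":-0.669,"dy":-0.720,"dz":0.011,"az":150.6},{"dx":-0.669,"dy":-0.720,"dz":0.011,"az":150.6},{"dx":-0.669,"dy":-0.720,"dz":0.011,"az":150.6},{"dx":-0.669,"dy":-0.720,"dz":0.011,"az":150.6},{"dx":-0.669,"dy":-0.720,"dz":0.011,"az":150.6},{"dx":-0.669,"dy":-0.720,"dz":0.011,"az":150.6},{"dx":-0.669,"dy":-0.720,"dz":0.011,"az":150.6},{"dx":-0.669,"dy":-0.720,"dz":0.011,"az":150.6},{"dx":-0.669,"dy":-0.720,"dz":0.011,"az":150.6},{"dx":-0.669,"dy":-0.720,"dz":0.011,"az":150.6},{"dx":-0.669,"dy":-0.720,"dz":0.011,"az":150.6},{"dx":-0.669,"dy":-0.720,"dz":0.011,"az":150.6},{"dx":-0.669,"dy":-0.720,"dz":0.011,"az":150.6}]'
python3 - <<'E'
from h import *
s=bot.read_state();k=bot.get_calibration('wrist');p,d=bot.read_camera('wrist');cv2.imwrite('pics/w1.png',p)
print(s['tool_pos'],R.from_rotvec(s['tcp_rot']).as_matrix().round(3).tolist(),s['q'].round(2),s['wrist_force'].round(1))
n,l,st,ce=cv2.connectedComponentsWithStats(red(p).astype(np.uint8))
for i in range(1,n):
    if st[i,4]>40:
        P=cloud(k,d,l==i);
        if len(P)<9: print(ce[i],st[i]);continue
        zt=np.percentile(P[:,2],97);T=P[P[:,2]>zt-.004]
        print(ce[i].round(),st[i].tolist(),'ztop',zt.round(4),'top ctr',((T.min(0)+T.max(0))/2).round(4),'mean',T.mean(0).round(4),'span',np.ptp(T,axis=0).round(3))
E
```

```text
[0.3043608  0.60248862 0.23130018] [[-0.893, 0.451, 0.0], [0.451, 0.893, 0.0], [-0.0, 0.0, -1.0]] [ 1.07  0.26  1.6  -0.    1.27 -0.04] [ 0.6 -0.5 -0.5]
[ 29. 271.] [25, 268, 9, 7, 44] ztop 0.022 top ctr [0.2987 0.2849 0.0208] mean [0.2986 0.2847 0.0208] span [0.007 0.011 0.003]invalid input at $[0]: expected keys dx, dy, dz, ax, ay, az, fingers
```

View pics/w1.png

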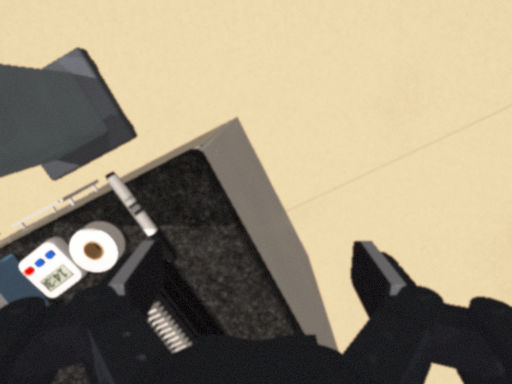

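The move was refused because every key is required, so the wrist picture still shows the start pose. I'll resend it with all keys.

```bash
python3 -m inch '[{"dx":-0.669,"dy":-0.720,"dz":0.011,"ax":0,"ay":0,"az":150.6,"fingers":1},{"dx":-0.669,"dy":-0.720,"dz":0.011,"ax":0,"ay":0,"az":150.6,"fingers":1},{"dx":-0.669,"dy":-0.720,"dz":0.011,"ax":0,"ay":0,"az":150.6,"fingers":1},{"dx":-0.669,"dy":-0.720,"dz":0.011,"ax":0,"ay":0,"az":150.6,"fingers":1},{"dx":-0.669,"dy":-0.720,"dz":0.011,"ax":0,"ay":0,"az":150.6,"fingers":1},{"dx":-0.669,"dy":-0.720,"dz":0.011,"ax":0,"ay":0,"az":150.6,"fingers":1},{"dx":-0.669,"dy":-0.720,"dz":0.011,"ax":0,"ay":0,"az":150.6,"fingers":1},{"dx":-0.669,"dy":-0.720,"dz":0.011,"ax":0,"ay":0,"az":150.6,"fingers":1},{"dx":-0.669,"dy":-0.720,"dz":0.011,"ax":0,"ay":0,"az":150.6,"fingers":1},{"dx":-0.669,"dy":-0.720,"dz":0.011,"ax":0,"ay":0,"az":150.6,"fingers":1},{"dx":-0.669,"dy":-0.720,"dz":0.011,"ax":0,"ay":0,"az":150.6,"fingers":1},{"dx":-0.669,"dy":-0.720,"dz":0.011,"ax":0,"ay":0,"az":150.6,"fingers":1},{"dx":-0.669,"dy":-0.720,"dz":0.011,"ax":0,"ay":0,"az":150.6,"fingers":1},{"dx":-0.669,"dy":-0.720,"dz":0.011,"ax":0,"ay":0,"az":150.6,"fingers":1},{"dx":-0.669,"dy":-0.720,"dz":0.011,"ax":0,"ay":0,"az":150.6,"fingers":1},{"dx":-0.669,"dy":-0.720,"dz":0.011,"ax":0,"ay":0,"az":150.6,"fingers":1},{"dx":-0.669,"dy":-0.720,"dz":0.011,"ax":0,"ay":0,"az":150.6,"fingers":1},{"dx":-0.669,"dy":-0.720,"dz":0.011,"ax":0,"ay":0,"az":150.6,"fingers":1},{"dx":-0.669,"dy":-0.720,"dz":0.011,"ax":0,"ay":0,"az":150.6,"fingers":1},{"dx":-0.669,"dy":-0.720,"dz":0.011,"ax":0,"ay":0,"az":150.6,"fingers":1}]'
cat > look.py <<'E'
from h import *
import sys
s=bot.read_state();k=bot.get_calibration('wrist');p,d=bot.read_camera('wrist');cv2.imwrite(f'pics/{sys.argv[1]}.png',p);np.save(f'{sys.argv[1]}.npy',d)
print(s['tool_pos'],R.from_rotvec(s['tcp_rot']).as_matrix().round(3).tolist(),s['q'].round(2),s['wrist_force'].round(1))
n,l,st,ce=cv2.connectedComponentsWithStats(red(p).astype(np.uint8))
for i in range(1,n):
    if st[i,4]>40:
        P=cloud(k,d,l==i);
        if len(P)<9: print(ce[i],st[i]);continue
        zt=np.percentile(P[:,2],97);T=P[P[:,2]>zt-.004]
        print(ce[i].round(),st[i].tolist(),'ztop',zt.round(4),'top ctr',((T.min(0)+T.max(0))/2).round(4),'mean',T.mean(0).round(4),'span',np.ptp(T,axis=0).round(3))
E
python3 look.py w2
```

```text
time: 3.6
tool_pos: [0.5769, -0.3406, 0.2207]
tcp_rot: [3.141, 0.073, 0.0]
wrist_force: [-1.1, -0.6, -0.2]
width: 1.001
[ 0.57686872 -0.34056289  0.22068919] [[0.999, 0.047, 0.0], [0.047, -0.999, -0.0], [0.0, 0.0, -1.0]] [-0.57  0.26  1.63  0.    1.25  0.95] [-1.1 -0.6 -0.2]
[259. 183.] [249, 171, 21, 24, 389] ztop 0.1127 top ctr [ 0.577  -0.3419  0.1113] mean [ 0.5771 -0.3421  0.1111] span [0.016 0.017 0.005]
[259. 231.] [250, 218, 18, 26, 377] ztop 0.1006 top ctr [ 0.5271 -0.3439  0.0991] mean [ 0.5273 -0.344   0.0992] span [0.017 0.016 0.005]
[259. 275.] [251, 262, 17, 27, 367] ztop 0.0955 top ctr [ 0.4769 -0.3467  0.0939] mean [ 0.4775 -0.3462  0.0941] span [0.017 0.016 0.004]
[258. 323.] [249, 307, 20, 30, 442] ztop 0.1005 top ctr [ 0.4265 -0.3482  0.0989] mean [ 0.4272 -0.3481  0.0991] span [0.019 0.018 0.004]
```

View pics/w2.png

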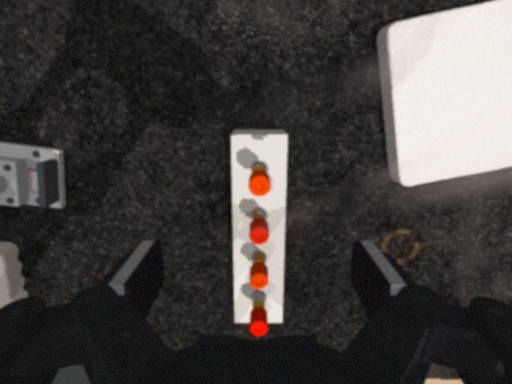

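The wrist view shows the target cap at (259,183), farthest along the rack, with its top at 0.112 m. It is the tallest, against 0.100, 0.095 and 0.100 for the others. Next I descend and grip.

```bash
python3 -m inch '[{"dx":0,"dy":0.0015,"dz":0.05,"ax":0,"ay":0,"az":0,"fingers":0.3},{"dx":0,"dy":0.0015,"dz":0.09,"ax":0,"ay":0,"az":0,"fingers":0.0},{"dx":0,"dy":0.0015,"dz":0.12,"ax":0,"ay":0,"az":0,"fingers":0.0},{"dx":0,"dy":0.0015,"dz":0.135,"ax":0,"ay":0,"az":0,"fingers":0.0},{"dx":0,"dy":0.0015,"dz":0.1415,"ax":0,"ay":0,"az":0,"fingers":0.0},{"dx":0,"dy":0.0015,"dz":0.1415,"ax":0,"ay":0,"az":0,"fingers":-1},{"dx":0,"dy":0.0015,"dz":0.1415,"ax":0,"ay":0,"az":0,"fingers":-1},{"dx":0,"dy":0.0015,"dz":0.1415,"ax":0,"ay":0,"az":0,"fingers":-1},{"dx":0,"dy":0.0015,"dz":0.1415,"ax":0,"ay":0,"az":0,"fingers":-1},{"dx":0,"dy":0.0015,"dz":0.1415,"ax":0,"ay":0,"az":0,"fingers":-1},{"dx":0,"dy":0.0015,"dz":0.1415,"ax":0,"ay":0,"az":0,"fingers":-1}]' 50
```

```text
time: 5.03
tool_pos: [0.578, -0.3428, 0.0807]
tcp_rot: [3.139, 0.073, 0.004]
wrist_force: [-0.7, -0.1, 5.0]
width: 0.203
```

```bash
python3 -m inch '[{"dx":0,"dy":0,"dz":-0.02,"ax":0,"ay":0,"az":0,"fingers":-1},{"dx":0,"dy":0,"dz":-0.05,"ax":0,"ay":0,"az":0,"fingers":-1},{"dx":0,"dy":0,"dz":-0.10,"ax":0,"ay":0,"az":0,"fingers":-1},{"dx":0,"dy":-0.02,"dz":-0.125,"ax":0,"ay":0,"az":1,"fingers":-1},{"dx":-0.001,"dy":-0.06,"dz":-0.125,"ax":0,"ay":0,"az":2,"fingers":-1},{"dx":-0.003,"dy":-0.11,"dz":-0.125,"ax":0,"ay":0,"az":3,"fingers":-1},{"dx":-0.004,"dy":-0.16,"dz":-0.125,"ax":0,"ay":0,"az":4,"fingers":-1},{"dx":-0.005,"dy":-0.21,"dz":-0.125,"ax":0,"ay":0,"az":5,"fingers":-1},{"dx":-0.006,"dy":-0.26,"dz":-0.125,"ax":0,"ay":0,"az":6,"fingers":-1},{"dx":-0.007,"dy":-0.30,"dz":-0.125,"ax":0,"ay":0,"az":7,"fingers":-1},{"dx":-0.008,"dy":-0.33,"dz":-0.125,"ax":0,"ay":0,"az":7.4,"fingers":-1},{"dx":-0.008,"dy":-0.344,"dz":-0.125,"ax":0,"ay":0,"az":7.4,"fingers":-1},{"dx":-0.008,"dy":-0.344,"dz":-0.125,"ax":0,"ay":0,"az":7.4,"fingers":-1},{"dx":-0.008,"dy":-0.344,"dz":-0.125,"ax":0,"ay":0,"az":7.4,"fingers":-1}]'
python3 look.py w3
```

```text
time: 6.78
tool_pos: [0.5537, -0.0004, 0.2053]
tcp_rot: [3.137, -0.13, 0.004]
wrist_force: [0.3, -0.4, -0.8]
width: 0.201
[ 5.53749407e-01 -3.59795456e-04  2.05282851e-01] [[0.997, -0.083, 0.003], [-0.083, -0.997, -0.002], [0.003, 0.002, -1.0]] [-0.04  0.05  1.9  -0.    1.19  1.61] [ 0.3 -0.4 -0.8]
[257. 269.] [236, 240, 43, 59, 2132] ztop 0.2369 top ctr [5.528e-01 1.000e-04 2.354e-01] mean [0.5536 0.     0.2356] span [0.018 0.018 0.005]
```

View pics/w3.png

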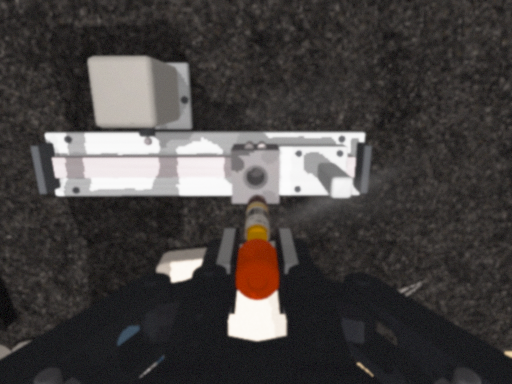

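The wrist view shows the tube gripped upright with its foot near (258,200). The socket hole is at about (256,176), the post top at (341,187) and the reader at (125,92).

```bash
python3 - <<'E'
from h import *
k=bot.get_calibration('wrist');p=cv2.imread('pics/w3.png');d=np.load('w3.npy')
print('hole guess',cast(k,(256,176),z=.066).round(4))
V=np.array(k['view'])
# block top fit from depth
m=np.zeros(d.shape,bool);m[135:210,222:290]=1
P=cloud(k,d,m);Q=P[abs(P[:,2]-.066)<.004];r=cv2.minAreaRect((Q[:,:2]*1000).astype(np.float32));print(len(Q),r)
m[:]=0;m[165:210,320:365]=1;P=cloud(k,d,m);Q=P[(P[:,2]>.096)&(P[:,2]<.11)];print('post',cv2.minAreaRect((Q[:,:2]*1000).astype(np.float32)),Q[:,2].mean())
m[:]=0;m[190:240,245:272]=1;P=cloud(k,d,m);P=P[(P[:,2]>.12)]
for z in np.arange(.125,.22,.01):
    Q=P[abs(P[:,2]-z)<.005]
    if len(Q):print(z.round(3),len(Q),Q.mean(0).round(4),np.ptp(Q[:,1]).round(3))
c=p[120:250,200:320];cv2.imwrite('pics/c3.png',cv2.resize(c,None,fx=5,fy=4.6*130/130,interpolation=cv2.INTER_CUBIC))
g=cv2.cvtColor(p,cv2.COLOR_BGR2GRAY)[158:196,236:278];
print(cv2.HoughCircles(cv2.resize(g,None,fx=4,fy=4,interpolation=cv2.INTER_CUBIC),cv2.HOUGH_GRADIENT,1,40,param1=80,param2=15,minRadius=24,maxRadius=60))
E
```

```text
hole guess [5.541e-01 5.000e-04 6.600e-02]
2199 ((552.954345703125, 1.9184722900390625), (44.056034088134766, 50.50960922241211), 85.13493347167969)
post ((547.634765625, -67.95106506347656), (18.391857147216797, 17.316082000732422), 85.72117614746094) 0.10088816724132214
0.135 18 [ 5.573e-01 -3.000e-04  1.390e-01] 0.011
0.145 83 [ 5.575e-01 -1.000e-04  1.453e-01] 0.013
0.155 88 [ 5.576e-01 -3.000e-04  1.549e-01] 0.013
0.165 119 [ 5.576e-01 -2.000e-04  1.650e-01] 0.014
0.175 138 [ 5.574e-01 -5.000e-04  1.752e-01] 0.013
0.185 192 [ 5.566e-01 -4.000e-04  1.854e-01] 0.014
0.195 296 [ 0.5548 -0.      0.1922] 0.013
0.215 11 [ 5.609e-01 -3.000e-04  2.143e-01] 0.005
None
```

View pics/c3.png

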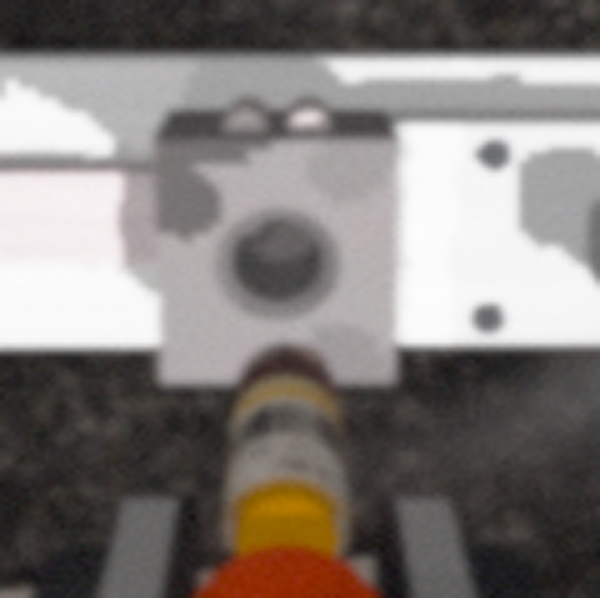

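The crop shows the socket ring centred near pixel (255.6,177), which agrees with the block fit at world (0.553,0.0015). The tube axis hangs at (0.5525,-0.0003). I shift by 1.6 mm in y and lower it.

```bash
python3 -m inch '[{"dx":0.0005,"dy":-0.0016,"dz":0.03,"ax":0,"ay":0,"az":0,"fingers":-1},{"dx":0.0005,"dy":-0.0016,"dz":0.05,"ax":0,"ay":0,"az":0,"fingers":-1},{"dx":0.0005,"dy":-0.0016,"dz":0.06,"ax":0,"ay":0,"az":0,"fingers":-1},{"dx":0.0005,"dy":-0.0016,"dz":0.066,"ax":0,"ay":0,"az":0,"fingers":-1},{"dx":0.0005,"dy":-0.0016,"dz":0.072,"ax":0,"ay":0,"az":0,"fingers":-1},{"dx":0.0005,"dy":-0.0016,"dz":0.078,"ax":0,"ay":0,"az":0,"fingers":-1},{"dx":0.0005,"dy":-0.0016,"dz":0.085,"ax":0,"ay":0,"az":0,"fingers":-1},{"dx":0.0005,"dy":-0.0016,"dz":0.092,"ax":0,"ay":0,"az":0,"fingers":-1},{"dx":0.0005,"dy":-0.0016,"dz":0.098,"ax":0,"ay":0,"az":0,"fingers":-1},{"dx":0.0005,"dy":-0.0016,"dz":0.101,"ax":0,"ay":0,"az":0,"fingers":-1},{"dx":0.0005,"dy":-0.0016,"dz":0.101,"ax":0,"ay":0,"az":0,"fingers":-1}]'; python3 look.py w4
```

```text
time: 8.2
tool_pos: [0.5544, 0.0009, 0.1039]
tcp_rot: [3.137, -0.131, 0.003]
wrist_force: [-0.5, -0.4, -0.4]
width: 0.201
[0.55444876 0.00090848 0.10388291] [[0.997, -0.083, 0.002], [-0.083, -0.997, -0.002], [0.002, 0.002, -1.0]] [-0.04  0.15  1.99 -0.    1.    1.61] [-0.5 -0.4 -0.4]
[257. 270.] [236, 240, 43, 60, 2177] ztop 0.1355 top ctr [0.5536 0.0013 0.134 ] mean [0.554  0.0014 0.1342] span [0.018 0.017 0.005]
```

```bash
python3 -m inch '[{"dx":0,"dy":0,"dz":0.001,"ax":0,"ay":0,"az":0,"fingers":-1},{"dx":0,"dy":0,"dz":0.002,"ax":0,"ay":0,"az":0,"fingers":-1},{"dx":0,"dy":0,"dz":0.002,"ax":0,"ay":0,"az":0,"fingers":-1},{"dx":0,"dy":0,"dz":0.002,"ax":0,"ay":0,"az":0,"fingers":0},{"dx":0,"dy":0,"dz":0.002,"ax":0,"ay":0,"az":0,"fingers":0},{"dx":0,"dy":0,"dz":0.002,"ax":0,"ay":0,"az":0,"fingers":0},{"dx":0,"dy":0,"dz":0.002,"ax":0,"ay":0,"az":0,"fingers":0}]'; python3 -m inch '[{"dx":0,"dy":0,"dz":-0.01,"ax":0,"ay":0,"az":0,"fingers":0},{"dx":0,"dy":0,"dz":-0.03,"ax":0,"ay":0,"az":0,"fingers":0},{"dx":0,"dy":0,"dz":-0.07,"ax":0,"ay":0,"az":0,"fingers":0},{"dx":-0.001,"dy":0.02,"dz":-0.08,"ax":0,"ay":0,"az":0,"fingers":0},{"dx":-0.001,"dy":0.05,"dz":-0.08,"ax":0,"ay":0,"az":0,"fingers":0},{"dx":-0.001,"dy":0.0696,"dz":-0.08,"ax":0,"ay":0,"az":0,"fingers":0},{"dx":-0.001,"dy":0.0696,"dz":-0.08,"ax":0,"ay":0,"az":0,"fingers":0},{"dx":-0.001,"dy":0.0696,"dz":-0.08,"ax":0,"ay":0,"az":0,"fingers":0}]'; python3 look.py w5; python3 - <<'E'
from h import *
k=bot.get_calibration('wrist');d=np.load('w5.npy')
ok=d>0;P=cloud(k,d,ok)
Q=P[(abs(P[:,2]-.101)<.006)&(abs(P[:,0]-.547)<.03)&(abs(P[:,1]+.068)<.03)];print('post',len(Q),cv2.minAreaRect((Q[:,:2]*1000).astype(np.float32)))
Q=P[(abs(P[:,2]-.066)<.004)&(abs(P[:,0]-.553)<.04)&(abs(P[:,1])<.04)];print('block',len(Q),cv2.minAreaRect((Q[:,:2]*1000).astype(np.float32)))
E
```

```text
time: 9.12
tool_pos: [0.5547, 0.0009, 0.1022]
tcp_rot: [3.137, -0.131, 0.004]
wrist_force: [0.7, 0.4, -0.4]
width: 0.504
time: 10.12
tool_pos: [0.5473, -0.068, 0.1817]
tcp_rot: [3.138, -0.132, 0.002]
wrist_force: [-0.0, -0.0, -0.2]
width: 0.501
[ 0.54734978 -0.06803864  0.18174687] [[0.996, -0.084, 0.001], [-0.084, -0.996, -0.001], [0.002, 0.001, -1.0]] [-0.17  0.07  1.93 -0.    1.15  1.49] [-0.  -0.  -0.2]
[152. 206.] [134, 188, 37, 36, 892] ztop 0.1334 top ctr [0.5533 0.0018 0.1318] mean [0.5535 0.0009 0.132 ] span [0.018 0.018 0.005]
post 573 ((548.1568603515625, -67.63716125488281), (17.849451065063477, 16.954174041748047), 85.30070495605469)
block 2330 ((552.9093017578125, 2.1643447875976562), (44.6270866394043, 51.00090789794922), 85.55606842041016)
```

View pics/w5.png

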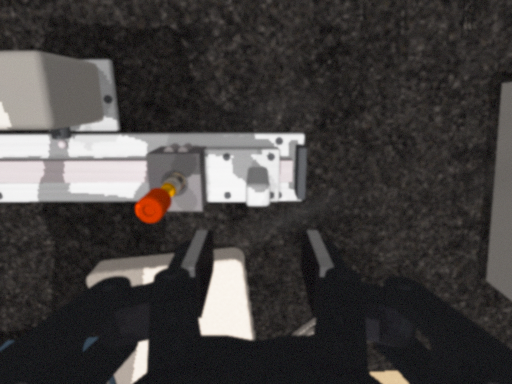

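The view shows the tube in the socket with its cap at (152,206) and top at 0.1334 m. Fully down would be 0.133, so it is seated. The post at (258,187) lies below the open jaws.

```bash
python3 -m inch '[{"dx":0.001,"dy":0,"dz":0.04,"ax":0,"ay":0,"az":0,"fingers":0},{"dx":0.001,"dy":0,"dz":0.08,"ax":0,"ay":0,"az":0,"fingers":0},{"dx":0.001,"dy":0,"dz":0.11,"ax":0,"ay":0,"az":0,"fingers":0},{"dx":0.001,"dy":0,"dz":0.1195,"ax":0,"ay":0,"az":0,"fingers":0},{"dx":0.001,"dy":0,"dz":0.1195,"ax":0,"ay":0,"az":0,"fingers":0},{"dx":0.001,"dy":0,"dz":0.1195,"ax":0,"ay":0,"az":0,"fingers":-1},{"dx":0.001,"dy":0,"dz":0.1195,"ax":0,"ay":0,"az":0,"fingers":-1},{"dx":0.001,"dy":0,"dz":0.1195,"ax":0,"ay":0,"az":0,"fingers":-1},{"dx":0.001,"dy":0,"dz":0.1195,"ax":0,"ay":0,"az":0,"fingers":-1},{"dx":0.001,"dy":0,"dz":0.1195,"ax":0,"ay":0,"az":0,"fingers":-1}]' 60
python3 - <<'E'
from h import *
s=bot.read_state();print(s['tool_pos'],R.from_rotvec(s['tcp_rot']).as_matrix()[:,1].round(4))
k=bot.get_calibration('top')
p,d=bot.read_camera('top')
m=bot.masks_of('top','reader')[0]['region'];P=cloud(k,d,m);Q=P[(P[:,2]>.085)&(P[:,2]<.099)]
r=cv2.minAreaRect((Q[:,:2]*1000).astype(np.float32));print('reader',r)
k=bot.get_calibration('wrist');d=np.load('w3.npy');
E
```

```text
time: 11.42
tool_pos: [0.5502, -0.0682, 0.0642]
tcp_rot: [3.137, -0.131, 0.008]
wrist_force: [-0.9, 0.4, 6.6]
width: 0.202
[ 0.55015613 -0.06817137  0.06417056] [-0.0836 -0.9965  0.0012]
reader ((635.654296875, 97.66203308105469), (48.188270568847656, 55.71186447143555), 86.84127807617188)
```

```bash
python3 -m inch '[{"dx":0,"dy":-0.005,"dz":0,"ax":0,"ay":0,"az":0,"fingers":-1},{"dx":0,"dy":-0.015,"dz":0,"ax":0,"ay":0,"az":0,"fingers":-1},{"dx":0,"dy":-0.03,"dz":0,"ax":0,"ay":0,"az":0,"fingers":-1},{"dx":0,"dy":-0.045,"dz":0,"ax":0,"ay":0,"az":0,"fingers":-1},{"dx":0,"dy":-0.06,"dz":0,"ax":0,"ay":0,"az":0,"fingers":-1},{"dx":0,"dy":-0.072,"dz":0,"ax":0,"ay":0,"az":0,"fingers":-1},{"dx":0,"dy":-0.08,"dz":0,"ax":0,"ay":0,"az":0,"fingers":-1},{"dx":0,"dy":-0.084,"dz":0,"ax":0,"ay":0,"az":0,"fingers":-1},{"dx":0,"dy":-0.084,"dz":0,"ax":0,"ay":0,"az":0,"fingers":-1}]'
for i in 1; do python3 -m inch '[{"dx":0,"dy":-0.003,"dz":0,"ax":0,"ay":0,"az":0,"fingers":-1},{"dx":0,"dy":-0.003,"dz":0,"ax":0,"ay":0,"az":0,"fingers":-1}]'; done
python3 -m inch '[{"dx":0,"dy":-0.003,"dz":0,"ax":0,"ay":0,"az":0,"fingers":-1},{"dx":0,"dy":-0.003,"dz":0,"ax":0,"ay":0,"az":0,"fingers":-1}]'
python3 look.py w6; python3 - <<'E'
from h import *
k=bot.get_calibration('wrist');d=np.load('w6.npy');P=cloud(k,d,d>0);u=np.array([.083,.9965])
Q=P[(P[:,2]>.084)&(P[:,2]<.1)&(P[:,0]>.60)&(P[:,0]<.67)&(P[:,1]>.05)&(P[:,1]<.15)]
if len(Q)>9:print('reader',len(Q),cv2.minAreaRect((Q[:,:2]*1000).astype(np.float32)))
Q=P[(abs(P[:,2]-.066)<.004)&(abs(P[:,0]-.56)<.035)&(P[:,1]>.05)&(P[:,1]<.13)]
if len(Q)>9:print('block',len(Q),cv2.minAreaRect((Q[:,:2]*1000).astype(np.float32)))
E
```

```text
time: 12.65
tool_pos: [0.5571, 0.0162, 0.0642]
tcp_rot: [3.138, -0.131, 0.007]
wrist_force: [-1.8, 1.2, 4.6]
width: 0.203
time: 12.9
tool_pos: [0.5573, 0.0192, 0.0642]
tcp_rot: [3.138, -0.132, 0.007]
wrist_force: [-1.6, 0.6, 3.6]
width: 0.203
time: 13.15
tool_pos: [0.5576, 0.0221, 0.0642]
tcp_rot: [3.138, -0.132, 0.007]
wrist_force: [-2.0, -1.8, 4.7]
width: 0.206
[0.55756202 0.02207332 0.06419477] [[0.996, -0.084, 0.005], [-0.084, -0.996, -0.001], [0.005, 0.0, -1.0]] [-0.    0.2   2.01 -0.    0.92  1.65] [-2.  -1.8  4.7]
[ 40. 315.] [0, 282, 88, 78, 3314] ztop 0.1331 top ctr [0.5675 0.0838 0.1382] mean [0.5686 0.089  0.132 ] span [0.014 0.026 0.018]
reader 16097 ((634.1624755859375, 92.86474609375), (42.143409729003906, 55.323219299316406), 83.86148071289062)
block 6241 ((560.77587890625, 92.60652923583984), (45.130279541015625, 50.50764083862305), 85.29377746582031)
```

View pics/w6.png

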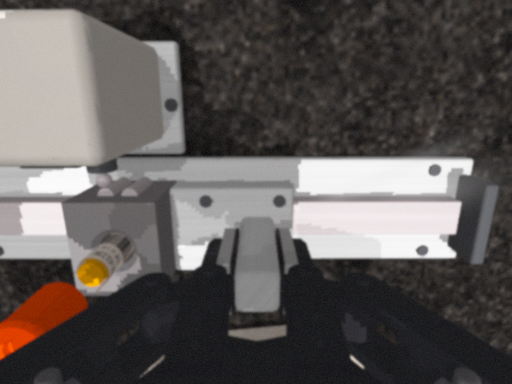

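The carriage moved with the gripper, and its two ribs at (108,184) and (138,186) are coming up to the spring ball near (103,178). I go on in small steps, watching the force.

```bash
f() { grep -E "tool_pos|wrist_force|width" | tr '\n' ' '; echo; }
python3 -m inch '[{"dx":0,"dy":-0.002,"dz":0,"ax":0,"ay":0,"az":0,"fingers":-1},{"dx":0,"dy":-0.002,"dz":0,"ax":0,"ay":0,"az":0,"fingers":-1}]'|f
python3 -m inch '[{"dx":0,"dy":-0.002,"dz":0,"ax":0,"ay":0,"az":0,"fingers":-1},{"dx":0,"dy":-0.002,"dz":0,"ax":0,"ay":0,"az":0,"fingers":-1}]'|f
python3 -m inch '[{"dx":0,"dy":-0.002,"dz":0,"ax":0,"ay":0,"az":0,"fingers":-1},{"dx":0,"dy":-0.002,"dz":0,"ax":0,"ay":0,"az":0,"fingers":-1}]'|f
python3 -m inch '[{"dx":0,"dy":-0.002,"dz":0,"ax":0,"ay":0,"az":0,"fingers":-1},{"dx":0,"dy":-0.002,"dz":0,"ax":0,"ay":0,"az":0,"fingers":-1}]'|f
python3 -m inch '[{"dx":0,"dy":-0.001,"dz":0,"ax":0,"ay":0,"az":0,"fingers":-1},{"dx":0,"dy":-0.001,"dz":0,"ax":0,"ay":0,"az":0,"fingers":-1}]'|f
```

```text
tool_pos: [0.5576, 0.0232, 0.0642] wrist_force: [-2.8, -5.2, 4.1] width: 0.202 
tool_pos: [0.5577, 0.0244, 0.0642] wrist_force: [-2.5, -5.6, 4.4] width: 0.203 
tool_pos: [0.5578, 0.0261, 0.0642] wrist_force: [-2.2, -2.5, 4.4] width: 0.202 
tool_pos: [0.5581, 0.0288, 0.0642] wrist_force: [-1.9, 0.8, 4.4] width: 0.206 
tool_pos: [0.5582, 0.0306, 0.0642] wrist_force: [-1.4, 3.3, 3.3] width: 0.202
```

```bash
f() { grep -E "time|tool_pos|wrist_force" | tr '\n' ' '; echo; }
python3 -m inch '[{"dx":0,"dy":-0.001,"dz":0,"ax":0,"ay":0,"az":0,"fingers":-1},{"dx":0,"dy":-0.001,"dz":0,"ax":0,"ay":0,"az":0,"fingers":-1}]'|f
python3 -m inch '[{"dx":0,"dy":-0.001,"dz":0,"ax":0,"ay":0,"az":0,"fingers":-1},{"dx":0,"dy":-0.001,"dz":0,"ax":0,"ay":0,"az":0,"fingers":-1}]'|f
python3 -m inch '[{"dx":0,"dy":-0.0005,"dz":0,"ax":0,"ay":0,"az":0,"fingers":-1},{"dx":0,"dy":-0.0005,"dz":0,"ax":0,"ay":0,"az":0,"fingers":-1}]'|f
python3 -m inch '[{"dx":0,"dy":-0.0005,"dz":0,"ax":0,"ay":0,"az":0,"fingers":-1},{"dx":0,"dy":-0.0005,"dz":0,"ax":0,"ay":0,"az":0,"fingers":-1}]'|f
```

```text
time: 14.7 tool_pos: [0.5584, 0.0324, 0.0642] wrist_force: [-1.4, 4.0, 3.5] 
time: 14.95 tool_pos: [0.5585, 0.0334, 0.0642] wrist_force: [-2.1, 2.6, 3.6] 
time: 15.2 tool_pos: [0.5585, 0.0335, 0.0642] wrist_force: [-3.0, 0.2, 3.3] 
time: 15.45 tool_pos: [0.5585, 0.0336, 0.0642] wrist_force: [-2.1, -1.0, 3.8]
```

```bash
python3 -m inch '[{"dx":0,"dy":0,"dz":0,"ax":0,"ay":0,"az":0,"fingers":-1},{"dx":0,"dy":0,"dz":0,"ax":0,"ay":0,"az":0,"fingers":-1},{"dx":0,"dy":0,"dz":0,"ax":0,"ay":0,"az":0,"fingers":-1},{"dx":0,"dy":0,"dz":0,"ax":0,"ay":0,"az":0,"fingers":-1},{"dx":0,"dy":0,"dz":0,"ax":0,"ay":0,"az":0,"fingers":-1},{"dx":0,"dy":0,"dz":0,"ax":0,"ay":0,"az":0,"fingers":-1}]'; python3 look.py w7; python3 - <<'E'
from h import *
k=bot.get_calibration('wrist');d=np.load('w7.npy');P=cloud(k,d,d>0)
Q=P[(abs(P[:,2]-.066)<.004)&(abs(P[:,0]-.56)<.035)&(P[:,1]>.05)&(P[:,1]<.15)]
r=cv2.minAreaRect((Q[:,:2]*1000).astype(np.float32));print('block',len(Q),r)
p,d=bot.read_camera('side');k=bot.get_calibration('side')
n,l,st,ce=cv2.connectedComponentsWithStats(red(p).astype(np.uint8))
for i in range(1,n):
    if st[i,4]>15: Q=cloud(k,d,l==i);print(ce[i].round(),Q.mean(0).round(3),Q[:,2].max().round(3))
a=cv2.resize(p[120:320,150:310],(480,600));w=cv2.imread('pics/w7.png');w=cv2.resize(w,(320,240));o=np.zeros((600,800,3),np.uint8);o[:,:480]=a;o[:240,480:]=w;cv2.imwrite('pics/end.png',o)
E
```

```text
time: 16.2
tool_pos: [0.5585, 0.0336, 0.0642]
tcp_rot: [3.138, -0.132, 0.007]
wrist_force: [-2.3, 0.0, 3.2]
width: 0.203
[0.55852124 0.03364173 0.06419971] [[0.996, -0.084, 0.004], [-0.084, -0.996, -0.001], [0.004, 0.001, -1.0]] [ 0.02  0.21  2.01 -0.    0.92  1.67] [-2.3  0.   3.2]
[ 39. 317.] [0, 286, 85, 74, 2934] ztop 0.1331 top ctr [0.5682 0.0955 0.138 ] mean [0.5686 0.1014 0.1321] span [0.014 0.027 0.018]
block 6210 ((562.1016235351562, 104.01925659179688), (45.047996520996094, 50.39296340942383), 86.00062561035156)
[238. 255.] [ 0.525 -0.334  0.079] 0.101
[180. 256.] [ 0.422 -0.337  0.078] 0.1
[209. 258.] [ 0.474 -0.336  0.074] 0.096
```

View pics/end.png

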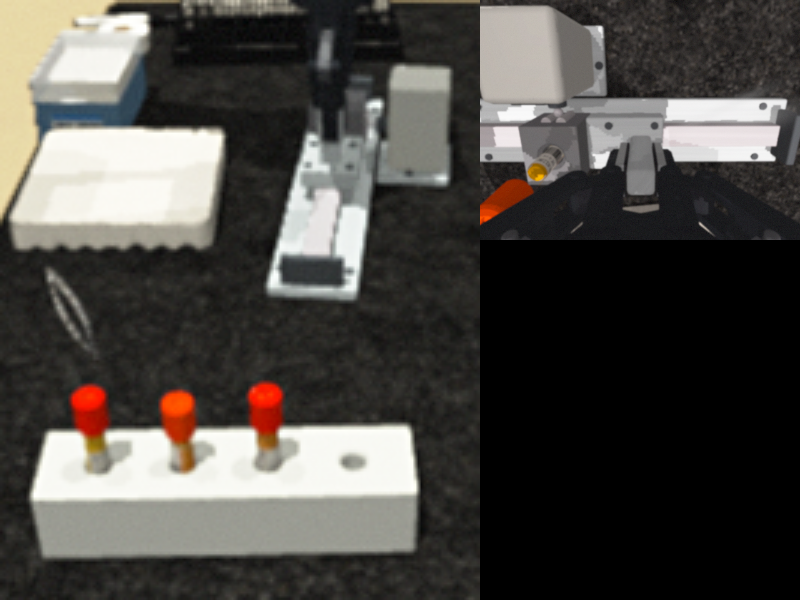

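The end view shows the other three tubes standing in the rack and one empty hole. The gripper is holding the post, with the tube in the carriage beside the reader. The force along the rail is about 0 N and the position is steady.

```bash
python3 -c "
from workcell import bot
print(bot.finish_job())"
```

```text
the job is handed in; nothing more can be done
None
```

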